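# Clip the bait box shut, corner to opposite corner

## Task

Fasten the lid of the yellow-lidded bait box by pressing its four clips down flat over the rim in opposite-corner order: first the red clip, next the black clip at the diagonally opposite corner, and then the remaining two in either order. Press each one fully home, and do not push on the grey-lidded box or the other tackle.

Things in the scene. Friction and masses are not known exactly. Their poses are not given: they have to be found in the camera images.
- clip_red: Red flap clip hinged on the fixed bait box with the YELLOW lid (a grey-lidded twin also has a red one). Plate 55 x 34 x 5 mm with an 18 mm lip down at its free end. Origin on the hinge axis at mid-width and mid-thickness, 99 mm above the table, 7 mm above the lid. Own x: along the flap from hinge to free end, outward; y: hinge axis; z: out of its upper face, vertical when shut.
- clip_opposite: Black clip diagonally opposite the red one on the yellow lid; same size and axes. All four start 25 to 41 degrees up. Shut, the flap is level on a hard stop, upper face 2.5 mm above the hinge axis. No spring: a stiff hinge stays where left; about 4 N, 30 mm from the hinge, moves it. Press straight down with shut fingers, centred about 28 mm outward from the hinge.
- clip_side_a: Black clip near the other end of the red clip's own long side of the yellow lid, 140 mm from it; same size, axes and stiffness. The box is 158 x 210 mm and 92 mm high to the lid's top; the hinges lie 30 mm (across) and 70 mm (along) from its centre, and the flaps swing out over the two long sides.
- clip_side_b: Black clip on the yellow lid across from the red one, on the other long side (60 mm between hinges), diagonally opposite clip_side_a; same size, axes and stiffness. Free ends stand up to 40 mm above the hinge axis at the start; nothing else on the lid rises over 12 mm above it.

How it is judged:
By the outcome, as a careful person would: the job done as asked, in the order asked, and still so for the second after the job is handed in, with the robot touching nothing.
It also fails if it takes over 48 s, if anything falls off the work surface, if the arm or the gripper's body presses on something with over 40 N, if the wrist force passes 120 N, or if a joint passes its speed limit or range.

## Robot

A 6-joint arm with a two-finger parallel gripper is mounted at the origin on the work surface. World frame = base frame: x ahead of the robot, y to its left, z up, the work surface at z = 0. Lengths are in m, angles in rad, forces in N, time in s.
With the tool pointing down it reaches from about 0.3 to 0.75 m from the base axis. Payload 8.5 kg.
Tool frame: the origin (TCP) lies at the very end of the fingers, on their centre line; the grasp point (between the pads) lies 19 mm behind it; z points along the fingers, y is the direction in which the jaws open and shut (so a half turn about z gives the same grasp; the last joint's range is limited). The gripper opens to 88 mm and grips with 3 to 60 N. Pads are 18 mm wide; open, the fingers measure 123 mm over their backs; the gripper's body (75 mm by 187 mm) begins 45 mm behind the grasp point.
Start: joints at [1.058, 0.381, 1.297, -0, 1.464, -0.215], TCP at [0.161, 0.526, 0.211] pointing down, gripper open.
Joint ranges: [-3.11, 3.11], [-0.89, 2.33], [0.22, 2.48], [-1.42, 4.56], [0.17, 2.85], [-2.88, 2.88]. Speed limits (rad/s): [2.39, 2.39, 3.14, 3.14, 3.14, 3.14].

## Interface

Orientations are given as a unit quaternion [x, y, z, w].
In Python, from workcell import arm gives the robot as it stands.
- The arm moves only by the shell command python3 -m pendant 'ROWS' [OPENING]. ROWS is JSON, a list of rows, each a list of 6 numbers: the shift along the tool's x, y, z in units of 50 mm (1.0 is 50 mm), then the turn, a rotation vector about the tool's x, y, z in units of 10 degrees (1.0 is 10 degrees). A call has 1 to 12 rows; each row shifts and turns the commanded pose from where the row before left it, along the tool's axes as they then stand; what a row does not reach is not made up. A row lasts 1/8 s, in which the tool goes at most 62.5 mm and 10.7 degrees, less where a joint would pass 70% of its speed; a pose out of reach is approached as far as the arm can. A call is refused whole if a number of a shift passes 1 or a number of a turn 1, either way. A call with a gripper value outside its range is refused whole. OPENING is the gripper's target within -1 to 1 (fully open at 1, half-way at 0, shut at -1), set as the call begins (- or left out, the last holds). The fingers move at their own pace and stop on an object; the grip force is fixed at half the most. Time passes only in rows, so rows that do not move let the fingers close. It gives the time, the measured TCP pose, the force and the opening at its end, in the units of the state.
- arm.get_state(): the state, without advancing time (a new reading comes with each control period).
- arm.get_image(name): name is "scene" or "side" or "wrist"; returns the picture (384x512x3 uint8, blue, green, red); there is no depth.
- arm.get_calibration(name): a dict with "vfov" (degrees; the focal length in pixels is half the picture's height over the tangent of half this angle, whatever the lens; pixels are square), "cx", "cy" (the principal point, pixels), "world_to_cam" (4x4, takes a point from world to camera coordinates). Camera axes: x right, y down, z forward; pixel columns grow to the right and rows downward; lengths in m; the calibration is good to about 2 mm. The wrist camera is an equidistant fisheye: a pixel r from the principal point sees the ray r / f radians off the axis. A picture is of the moment at which its call begins: read the wrist's pose just before it. get_calibration takes no time and is no camera call; for the wrist camera it gives the pose at the moment of the call.
- arm.sign_off(): hands the job in, once; it reports no verdict.
The state is a dict: "t": time; "joint_pos": joint angles; "joint_vel": joint speeds; "effort": joint torques, N m; "tool_pos": TCP position; "eef_rot": TCP orientation; "force": force on the tool from outside, world axes, zero at the start; "ft_torque": the same for the moment, N m; "gripper_width": opening from 0.0 (shut) to 1.0 (fully open).
Only numpy, scipy, OpenCV 4.12 (cv2) and the standard library are available. Lean on these libraries where they do the work, as an engineer would, in place of code of your own. Each camera call takes 0.05 s, during which the arm holds its last target.

## Working session

There is one attempt and no reset: what is moved stays moved. The work goes in short steps, Python scripts to look and compute and a shell command to move; the robot and the scene stay as the last step left them, time stands still between calls to the robot, and variables do not carry over. Pictures are saved under pics/ and viewed, and the job is handed in when it is done.

```bash
mkdir -p pics
python3 - <<'E'
from workcell import arm
import cv2
s=arm.get_state();print(s)
for n in("scene","side","wrist"):
    print(n,arm.get_calibration(n)); cv2.imwrite(f"pics/{n}0.png",arm.get_image(n))
E
```

```text
{'t': 0.0, 'joint_pos': array([ 1.05769646e+00,  3.81209939e-01,  1.29822302e+00, -2.54955994e-05,
        1.46358050e+00, -2.15293761e-01]), 'joint_vel': array([ 0.00136256,  0.00069764,  0.00088492,  0.00077448, -0.00013611,
        0.00028144]), 'effort': array([ 9.38574085e-04, -4.37930524e+01, -2.24566180e+01,  7.14302296e-02,
        3.51983914e-02, -1.21770267e-04]), 'tool_pos': array([0.16123697, 0.52551908, 0.21044303]), 'eef_rot': array([ 1.48352020e-01,  9.88934363e-01, -6.68320072e-04, -2.41201628e-04]), 'force': array([ 0.80527069, -0.06783877,  0.97225335]), 'ft_torque': array([0.00672309, 0.04341551, 0.01656284]), 'gripper_width': 1.0026796627976484}
scene {'vfov': 54.9089143916414, 'cx': 257.45070356659454, 'cy': 193.86501368835528, 'world_to_cam': array([[-0.71455005,  0.69958336, -0.00116048,  0.39541999],
       [ 0.52610283,  0.53626326, -0.66002844, -0.19816047],
       [-0.46112259, -0.47223388, -0.75123972,  1.05348371],
       [ 0.        ,  0.        ,  0.        ,  1.        ]])}
side {'vfov': 46.22873524760207, 'cx': 254.14386185460685, 'cy': 194.53395572146837, 'world_to_cam': array([[-0.78892433, -0.61448621,  0.0022583 ,  0.43467581],
       [-0.45400449,  0.58040116, -0.67602842,  0.36206098],
       [ 0.41409942, -0.53436055, -0.73687209,  0.82070461],
       [ 0.        ,  0.        ,  0.        ,  1.        ]])}
wrist {'vfov': 65.70646984690485, 'cx': 253.5352681112489, 'cy': 195.18572112100824, 'world_to_cam': array([[ 0.29356534,  0.9559364 , -0.00223317, -0.54784697],
       [ 0.90703254, -0.27780794,  0.31640911, -0.04347375],
       [ 0.3018466 , -0.0949123 , -0.9486202 ,  0.39186321],
       [ 0.        ,  0.        ,  0.        ,  1.        ]])}
```

View pics/scene0.png

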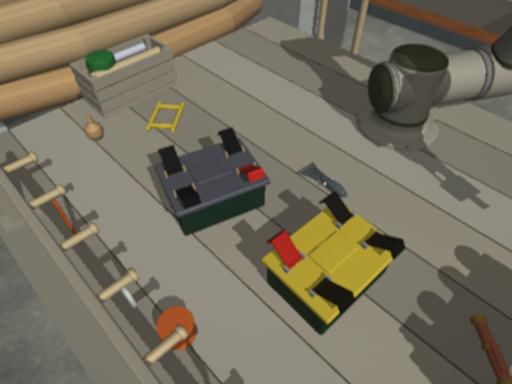

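View pics/side0.png

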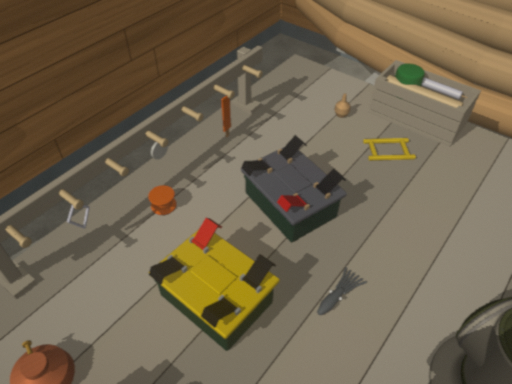

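View pics/wrist0.png

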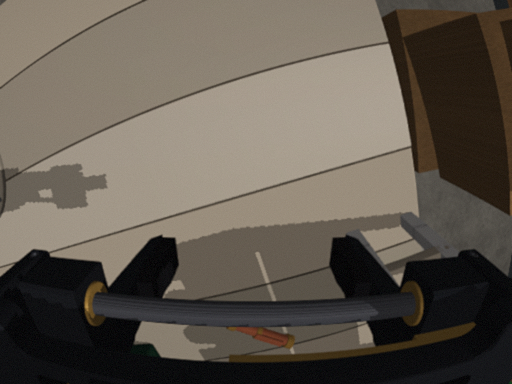

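The scene view shows the yellow box around (330,265), with its red clip at (287,248). In the side view the box is around (215,285), with its red clip at (206,233). I'll enlarge both.

Run:
```python
import cv2
a=cv2.imread('pics/scene0.png')[185:335,250:415]; cv2.imwrite('pics/sc.png',cv2.resize(a,None,fx=4,fy=4,interpolation=cv2.INTER_CUBIC)[:600])
a=cv2.imread('pics/side0.png')[210:350,140:290]; cv2.imwrite('pics/sd.png',cv2.resize(a,None,fx=4,fy=4,interpolation=cv2.INTER_CUBIC))
```

```text
(no output)
```

View pics/sc.png

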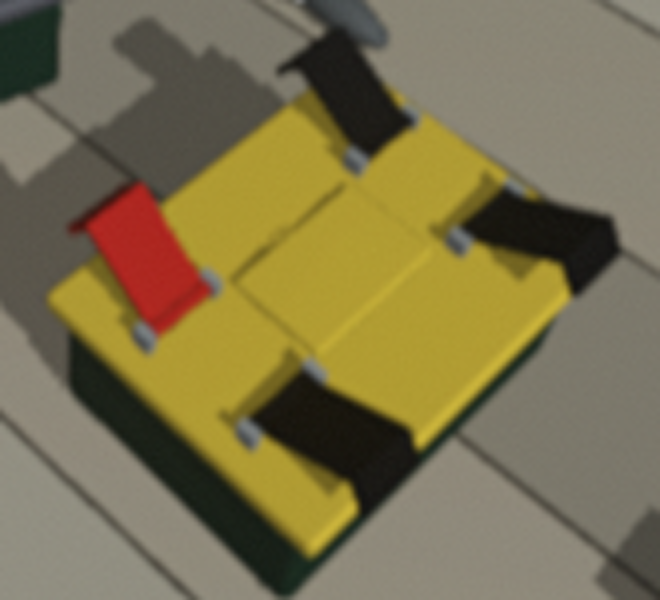

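View pics/sd.png

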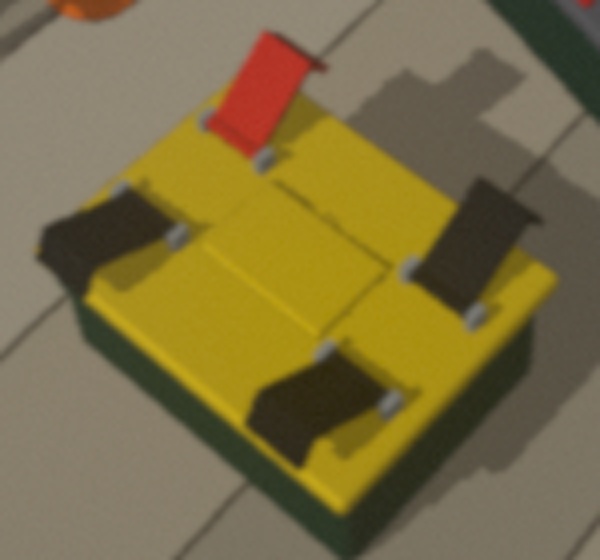

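```bash
cat > h.py <<'E'
import numpy as np
from workcell import arm
def ray(n,u,v,c=None):
    c=c or arm.get_calibration(n); f=192/np.tan(np.radians(c['vfov'])/2)
    d=np.array([(u-c['cx'])/f,(v-c['cy'])/f,1.]); 
    M=c['world_to_cam'];R=M[:3,:3]; return -R.T@M[:3,3], R.T@d
def onz(n,u,v,z):
    o,d=ray(n,u,v); return o+d*(z-o[2])/d[2]
E
python3 - <<'E'
from h import *
from scipy.optimize import least_squares
P={'scene':dict(red=[(209,281),(146,336)],sa=[(409,118),(356,159)],sb=[(313,369),(248,432)],op=[(513,188),(458,240)]),
'side':dict(red=[(208,120),(264,158)],sa=[(411,268),(475,314)],sb=[(121,190),(177,235)],op=[(325,351),(391,402)])}
off={'scene':(250,185),'side':(140,210)}
M={}
for n in P:
  for k,v in P[n].items():
    q=[onz(n,(a+.5)/4-.5+off[n][0],(b+.5)/4-.5+off[n][1],.099) for a,b in v]
    m=(q[0]+q[1])/2; M[n,k]=m; print(n,k,m[:2].round(4),np.linalg.norm(q[0]-q[1]).round(4))
loc=dict(red=(30,70),sa=(30,-70),sb=(-30,70),op=(-30,-70))
# frame: lx outward over red side, ly along; sign of ly fit by chirality
for sg in(1,-1):
  def T(p):
    c,s=np.cos(p[2]),np.sin(p[2]); return {k:np.array([p[0]+c*a/1e3-s*sg*b/1e3,p[1]+s*a/1e3+c*sg*b/1e3]) for k,(a,b) in loc.items()}
  for srcs in(['scene'],['side'],['scene','side']):
    best=min((least_squares(lambda p:np.concatenate([T(p)[k]-M[n,k][:2] for n in srcs for k in loc]),[.4,.2,t]) for t in(0,1.5,3,-1.5)),key=lambda r:r.cost)
    print(sg,srcs,best.x,np.abs(best.fun).max())
    if best.cost<1e-3:
      c,s=np.cos(best.x[2]),np.sin(best.x[2])
      for k,v in T(best.x).items():
        o=1 if loc[k][0]>0 else -1
        print('  ',k,'hinge',v.round(4),'press',(v+o*.028*np.array([c,s])).round(4))
E
```

```text
scene red [0.592 0.131] 0.0401
scene sa [0.4528 0.1373] 0.0381
scene sb [0.5941 0.1903] 0.0417
scene op [0.4543 0.1965] 0.0422
side red [0.5933 0.1317] 0.039
side sa [0.4541 0.1368] 0.0399
side sb [0.5968 0.1913] 0.0407
side op [0.4569 0.1967] 0.0409
1 ['scene'] [0.52331754 0.16376524 4.66991299] 0.0007344444412464846
   red hinge [0.592  0.1308] press [0.5908 0.1028]
   sa hinge [0.4521 0.1368] press [0.4509 0.1088]
   sb hinge [0.5945 0.1908] press [0.5957 0.2187]
   op hinge [0.4547 0.1967] press [0.4558 0.2247]
1 ['side'] [ 0.52525915  0.16411021 -1.6106245 ] 0.0007261929644937215
   red hinge [0.594  0.1313] press [0.5929 0.1034]
   sa hinge [0.4541 0.1369] press [0.453  0.1089]
   sb hinge [0.5964 0.1913] press [0.5975 0.2193]
   op hinge [0.4565 0.1969] press [0.4576 0.2249]
1 ['scene', 'side'] [0.52428834 0.16393773 4.67123789] 0.0013594873164077814
   red hinge [0.593  0.1311] press [0.5918 0.1031]
   sa hinge [0.4531 0.1368] press [0.452  0.1089]
   sb hinge [0.5955 0.191 ] press [0.5966 0.219 ]
   op hinge [0.4556 0.1968] press [0.4567 0.2248]
-1 ['scene'] [0.52331754 0.16376524 1.52284809] 0.05987686172519763
-1 ['side'] [0.52525915 0.16411021 1.53673791] 0.060171383227143216
-1 ['scene', 'side'] [0.52428834 0.16393773 1.52978354] 0.06024354146423985
```

The two views agree to about 2 mm, and the hinge layout fits the given dimensions. First I'll shut the fingers and turn the tool so its y axis lies along the hinge axes.

```bash
python3 -m pendant '[[0,0,0,0,0,0.94],[0,0,0,0,0,0.94],[0,0,0,0,0,0.94],[0,0,0,0,0,0.94],[0,0,0,0,0,0.94],[0,0,0,0,0,0.94],[0,0,0,0,0,0.94],[0,0,0,0,0,0.94],[0,0,0,0,0,0]]' -1
cat >> h.py <<'E'
from scipy.spatial.transform import Rotation as Ro
T=dict(red=(.5918,.1031),sa=(.452,.1089),sb=(.5966,.219),op=(.4567,.2248))
def go(k,z):
    s=arm.get_state();R=Ro.from_quat(s['eef_rot']).as_matrix()
    d=R.T@(np.array([*T[k],z])-s['tool_pos'])
    print(s['t'],s['tool_pos'].round(4),'y axis deg',np.degrees(np.arctan2(R[1,1],R[0,1])).round(2),'tilt',np.degrees(np.arccos(-R[2,2])).round(2),'F',s['force'].round(1),'w',round(s['gripper_width'],3),'units',(d/.05).round(3))
E
python3 -c "
from h import *
go('red',.17)"
```

```text
t: 1.27
tool_pos: [0.1613, 0.5257, 0.2108]
eef_rot: [0.72, 0.694, -0.0, 0.0]
force: [-0.5, -0.2, -0.1]
gripper_width: 0.008
1.275 [0.1613 0.5257 0.2108] y axis deg -2.18 tilt 0.03 F [-0.5 -0.2 -0.1] w 0.008 units [-8.118  8.925  0.819]
```

```bash
python3 -m pendant '[[-0.676,0.744,0.068,0,0,0],[-0.676,0.744,0.068,0,0,0],[-0.676,0.744,0.068,0,0,0],[-0.676,0.744,0.068,0,0,0],[-0.676,0.744,0.068,0,0,0],[-0.676,0.744,0.068,0,0,0],[-0.676,0.744,0.068,0,0,0],[-0.676,0.744,0.068,0,0,0],[-0.676,0.744,0.068,0,0,0],[-0.676,0.744,0.068,0,0,0],[-0.676,0.744,0.068,0,0,0],[-0.676,0.744,0.068,0,0,0]]'
python3 -m pendant '[[0,0,0,0,0,0],[0,0,0,0,0,0]]'
python3 -c "
from h import *
import cv2
go('red',.1015)
cv2.imwrite('pics/side1.png',cv2.resize(arm.get_image('side')[150:350,120:320],None,fx=3,fy=3,interpolation=2))"
```

```text
t: 2.78
tool_pos: [0.5924, 0.1015, 0.17]
eef_rot: [0.72, 0.694, -0.0, -0.0]
force: [-0.9, 0.2, 0.5]
gripper_width: 0.008
t: 3.02
tool_pos: [0.5908, 0.1033, 0.1701]
eef_rot: [0.72, 0.694, -0.0, -0.0]
force: [-0.4, -0.5, 0.1]
gripper_width: 0.006
3.025 [0.5908 0.1033 0.1701] y axis deg -2.15 tilt 0.05 F [-0.4 -0.5  0.1] w 0.006 units [-0.004  0.02   1.371]
```

View pics/side1.png

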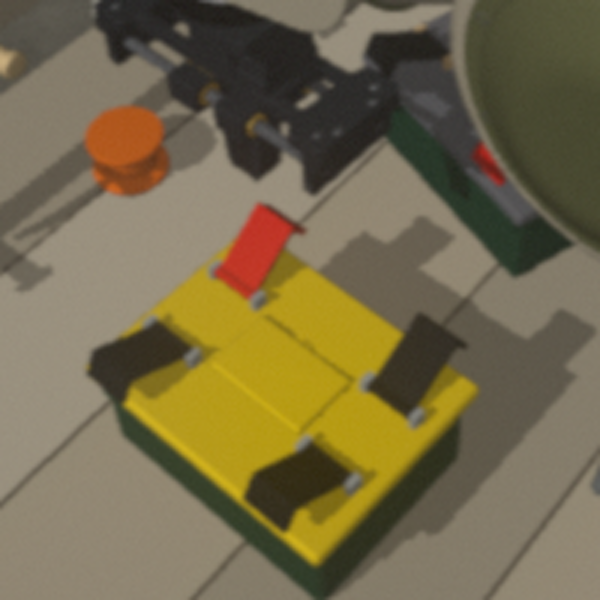

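The fingers are above the red clip, with the tips near (255,175) in the crop. Pressing down.

```bash
python3 -m pendant '[[0,0.02,0.2,0,0,0],[0,0,0.2,0,0,0],[0,0,0.15,0,0,0],[0,0,0.15,0,0,0],[0,0,0.15,0,0,0],[0,0,0.15,0,0,0],[0,0,0.15,0,0,0],[0,0,0.15,0,0,0],[0,0,0,0,0,0]]'
python3 -c "
from h import *
go('red',.1015)"
```

```text
t: 4.2
tool_pos: [0.5923, 0.1028, 0.1048]
eef_rot: [0.721, 0.693, -0.0, -0.0]
force: [0.1, -0.5, -0.6]
gripper_width: 0.005
4.2 [0.5923 0.1028 0.1048] y axis deg -2.26 tilt 0.04 F [ 0.1 -0.5 -0.6] w 0.005 units [ 0.005 -0.01   0.066]
```

```bash
python3 -m pendant '[[0,0,0.04,0,0,0],[0,0,0.04,0,0,0],[0,0,0.04,0,0,0],[0,0,0,0,0,0]]'
python3 -c "
from h import *
import cv2
go('red',.1015)
cv2.imwrite('pics/side2.png',cv2.resize(arm.get_image('side')[150:350,120:320],None,fx=3,fy=3,interpolation=2))"
```

```text
t: 4.7
tool_pos: [0.5925, 0.1028, 0.0993]
eef_rot: [0.721, 0.693, 0.0, 0.0]
force: [0.8, 1.2, 1.8]
gripper_width: 0.005
4.7 [0.5925 0.1028 0.0993] y axis deg -2.26 tilt 0.02 F [0.8 1.2 1.8] w 0.005 units [ 0.005 -0.014 -0.045]
```

View pics/side2.png

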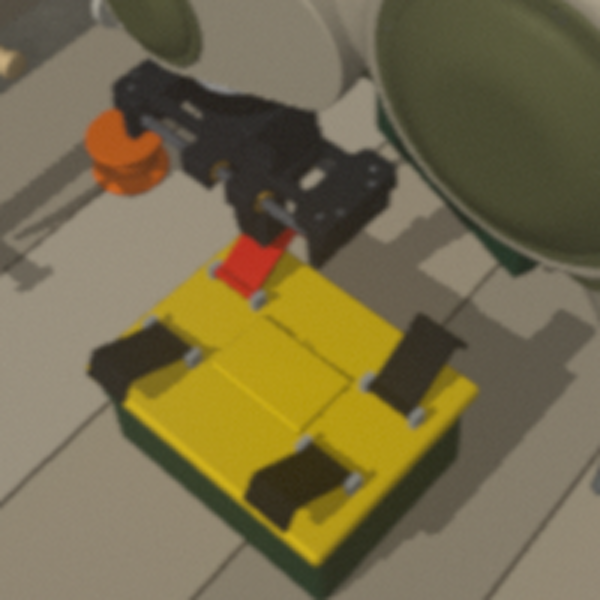

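Run:
```python
from h import *
def proj(n,p):
    c=arm.get_calibration(n);f=192/np.tan(np.radians(c['vfov'])/2);q=c['world_to_cam']@np.array([*p,1]);return np.array([c['cx']+f*q[0]/q[2],c['cy']+f*q[1]/q[2]])
for p in ([.5925,.1028,.0993],[.5918,.1031,.1015],[.5907,.0755,.1015],[.593,.1311,.1015]):
    print((proj('side',p)-[120,150])*3, proj('scene',p))
import cv2
cv2.imwrite('pics/sc2.png',cv2.resize(arm.get_image('scene')[170:330,230:410],None,fx=3.5,fy=3.5,interpolation=2))
print(arm.get_state()['force'])
```

```text
[264.73418358 256.75667386] [282.11107931 251.8689703 ]
[264.96708217 255.59403421] [282.56520122 251.063842  ]
[292.35432639 231.71739204] [271.82844079 241.41346324]
[236.22383107 280.51221881] [293.88805667 261.29964531]
[ 0.62294959 -0.97841704  1.17759323]
```

View pics/sc2.png

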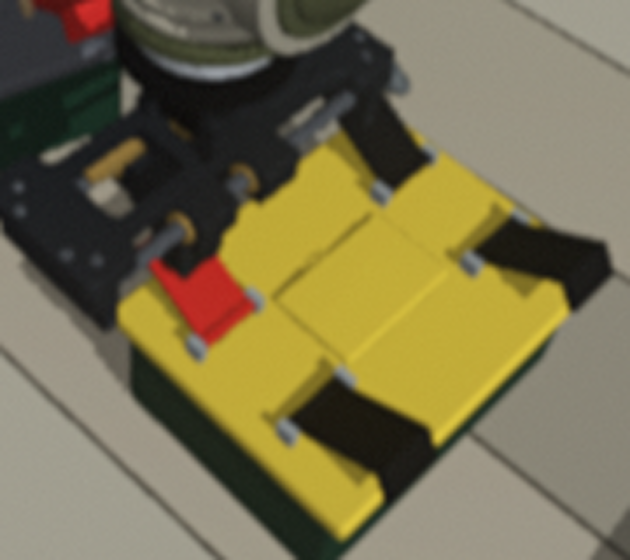

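```bash
python3 -m pendant '[[0,0,0.04,0,0,0],[0,0,0.04,0,0,0],[0,0,0,0,0,0]]'
python3 -m pendant '[[0,0,0.04,0,0,0],[0,0,0,0,0,0]]'
python3 -c "
from h import *
import cv2
go('red',.1015)
cv2.imwrite('pics/sc3.png',cv2.resize(arm.get_image('scene')[170:330,230:410],None,fx=3.5,fy=3.5,interpolation=2))"
```

```text
t: 5.18
tool_pos: [0.5923, 0.1028, 0.0951]
eef_rot: [0.721, 0.693, -0.0, -0.0]
force: [0.2, -0.2, 1.0]
gripper_width: 0.007
t: 5.42
tool_pos: [0.5924, 0.1028, 0.0931]
eef_rot: [0.721, 0.693, -0.0, -0.0]
force: [0.6, 0.9, 2.1]
gripper_width: 0.005
5.425 [0.5924 0.1028 0.0931] y axis deg -2.26 tilt 0.01 F [0.6 0.9 2.1] w 0.005 units [ 0.005 -0.012 -0.168]
```

View pics/sc3.png

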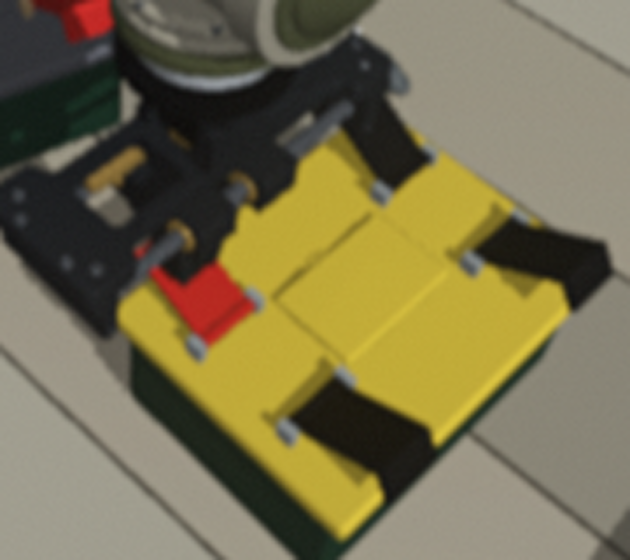

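```bash
cat >> h.py <<'E'
def proj(n,p):
    c=arm.get_calibration(n);f=192/np.tan(np.radians(c['vfov'])/2);q=c['world_to_cam']@np.array([*p,1]);return np.array([c['cx']+f*q[0]/q[2],c['cy']+f*q[1]/q[2]])
E
python3 - <<'E'
from h import *
print('hover side1',(proj('side',[.5908,.1033,.1701])-[120,150])*3)
for dx in(-.0175,.0175):
  for dy in (-.009,.009):
    print(dx,dy,((proj('side',[.5908+dx,.1033+dy,.1701])-[120,150])*3).round(),'now scene',((proj('scene',[.5924+dx,.1028+dy,.0931])-[230,170])*3.5).round())
import cv2
im=arm.get_image('scene')[220:280,255:315]; cv2.imwrite('pics/sc4.png',cv2.resize(im,None,fx=10,fy=10,interpolation=2))
im=arm.get_image('side')[205:255,175:235]; cv2.imwrite('pics/sd4.png',cv2.resize(im,None,fx=10,fy=10,interpolation=2))
im=cv2.imread('pics/side1.png')[120:220,200:340]; cv2.imwrite('pics/sd1z.png',cv2.resize(im,None,fx=5,fy=5,interpolation=2))
E
```

```text
hover side1 [258.28485861 192.77494727]
-0.0175 -0.009 [287. 197.] now scene [192. 262.]
-0.0175 0.009 [269. 214.] now scene [218. 283.]
0.0175 -0.009 [248. 172.] now scene [145. 303.]
0.0175 0.009 [229. 188.] now scene [171. 325.]
```

View pics/sc4.png

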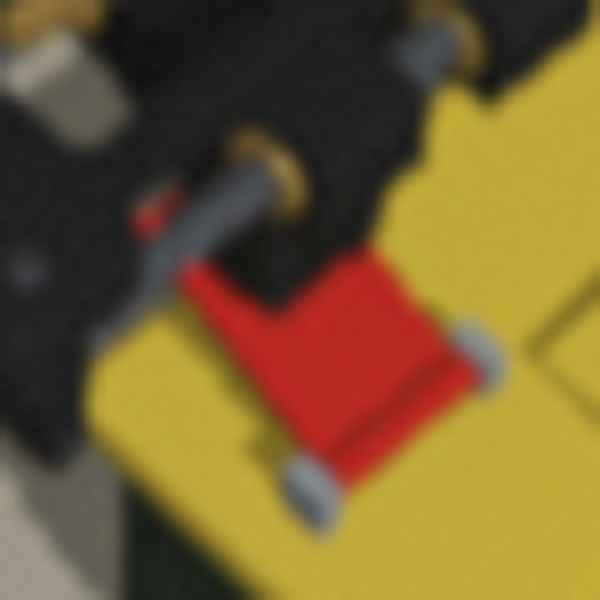

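View pics/sd4.png

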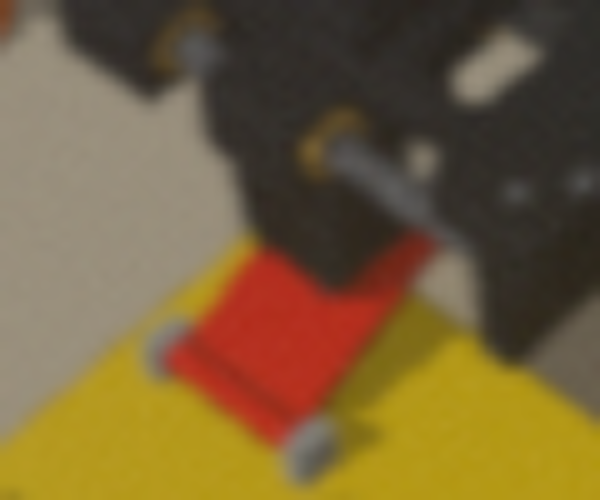

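View pics/sd1z.png

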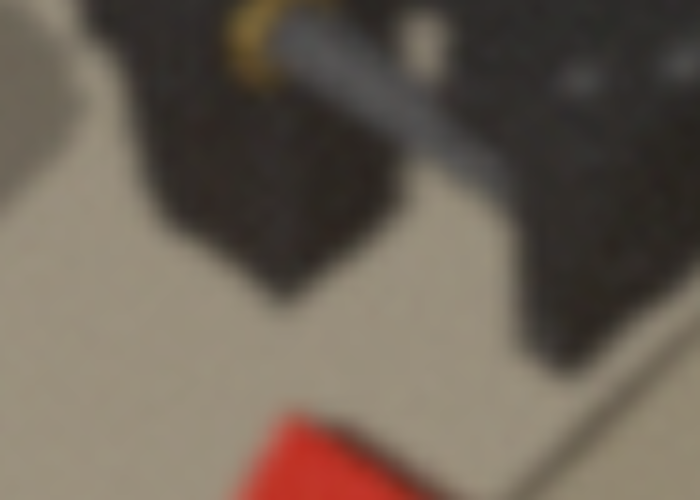

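Run:
```python
from h import *
def tri(a,b):
    o1,d1=ray('scene',*a);o2,d2=ray('side',*b)
    t=np.linalg.lstsq(np.c_[d1,-d2],o2-o1,rcond=None)[0]
    p,q=o1+t[0]*d1,o2+t[1]*d2
    return ((p+q)/2).round(4),np.linalg.norm(p-q).round(4)
S=lambda x,y:(x/10+255-.45,y/10+220-.45); D=lambda x,y:(x/10+175-.45,y/10+205-.45)
o,d=ray('scene',*S(275,305)); print('corner scene (x+,y+) height at x=.603:',[ (o+d*(z-o[2])/d[2]).round(4) for z in (.095,.105,.115,.125)])
o,d=ray('side',*D(335,288)); print('corner side (x-,y+):',[ (o+d*(z-o[2])/d[2]).round(4) for z in (.095,.105,.115,.125)])
print('knuckle near +x', tri(S(312,505),D(175,350)), 'other',tri(S(480,350),D(312,450)))
print('flap outer edge where meets +x side', )
s=arm.get_state();print(s['joint_pos'].round(4),s['tool_pos'])
```

```text
corner scene (x+,y+) height at x=.603: [array([0.5876, 0.0984, 0.095 ]), array([0.5927, 0.1024, 0.105 ]), array([0.5977, 0.1065, 0.115 ]), array([0.6027, 0.1105, 0.125 ])]
corner side (x-,y+): [array([0.5992, 0.0964, 0.095 ]), array([0.5935, 0.1017, 0.105 ]), array([0.5877, 0.107 , 0.115 ]), array([0.582 , 0.1123, 0.125 ])]
knuckle near +x (array([0.6134, 0.1306, 0.0969]), np.float64(0.0012)) other (array([0.5718, 0.1329, 0.1011]), np.float64(0.0007))
flap outer edge where meets +x side
[-0.0248  0.5723  1.3271  0.      1.2424  0.0147] [0.59235692 0.10282209 0.09314555]
```

Run:
```python
from h import *
import cv2
im=arm.get_image('wrist'); cv2.imwrite('pics/w5.png',cv2.resize(im,None,fx=1.5,fy=1.5,interpolation=2))
```

```text
(no output)
```

View pics/w5.png

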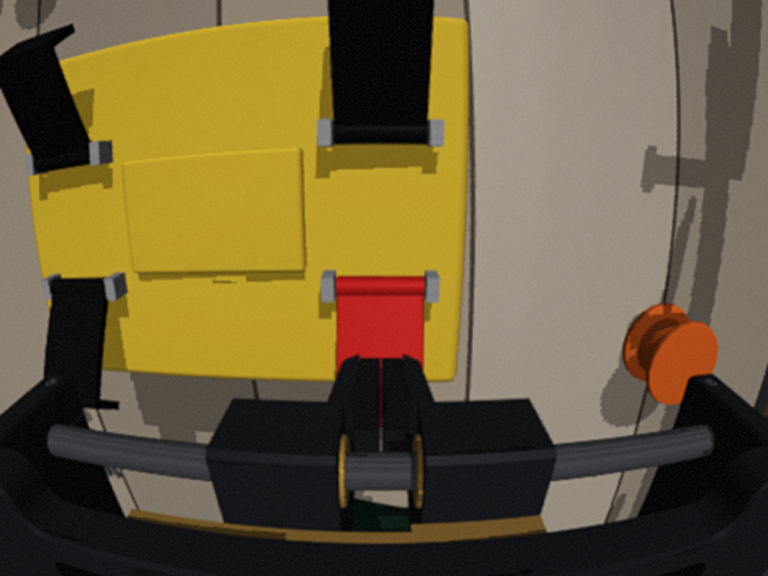

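```bash
cat >> h.py <<'E'
def projw(p,k=1.5):
    c=arm.get_calibration('wrist');f=192/np.tan(np.radians(c['vfov'])/2);q=(c['world_to_cam']@np.array([*p,1]))[:3]
    th=np.arctan2(np.hypot(q[0],q[1]),q[2]);u=q[:2]/np.hypot(q[0],q[1])*f*th
    return ((u+[c['cx'],c['cy']])*k).round(0), q.round(3)
E
python3 - <<'E'
from h import *
for z in (.093,.105,.115,.125): print('tip edge z',z,projw([.592,.1028+.009,z]),projw([.592,.1028+.011,z])[0])
print('hinge',projw([.593,.1311,.099]),'knuckles',projw([.613,.1306,.099])[0],projw([.572,.1329,.099])[0])
print('sb hinge',projw([.5955,.191,.099])[0],'op',projw([.4556,.1968,.099])[0],'sa',projw([.4531,.1368,.099])[0])
for a in (0,15,25,35,41):
  r=np.radians(a); e=lambda s:[.5925+s*.017-.0011,.1311-.055*np.cos(r)-.0025*np.sin(r),.099+.055*np.sin(r)+.0025*np.cos(r)]
  print(a,[projw(e(s))[0] for s in(-1,1)],'scene sc4',[((proj('scene',e(s))-[255,220])*10).round() for s in(-1,1)],'side sd4',[((proj('side',e(s))-[175,205])*10).round() for s in(-1,1)])
E
```

```text
tip edge z 0.093 (array([380., 325.]), array([-0.   ,  0.014,  0.188])) [379. 320.]
tip edge z 0.105 (array([380., 336.]), array([-0.   ,  0.017,  0.177])) [379. 332.]
tip edge z 0.115 (array([380., 347.]), array([-0.   ,  0.02 ,  0.167])) [379. 342.]
tip edge z 0.125 (array([380., 359.]), array([-0.   ,  0.024,  0.158])) [379. 354.]
hinge (array([380., 285.]), array([-0.   , -0.003,  0.176])) knuckles [431. 285.] [327. 283.]
sb hinge [381. 131.] op [ 65. 157.] sa [ 81. 286.]
0 [array([343., 408.]), array([420., 405.])] scene sc4 [array([233., 164.]), array([102., 274.])] side sd4 [array([481., 262.]), array([360., 184.])]
15 [array([340., 424.]), array([423., 421.])] scene sc4 [array([241., 123.]), array([108., 234.])] side sd4 [array([474., 223.]), array([351., 145.])]
25 [array([338., 431.]), array([425., 428.])] scene sc4 [array([255., 103.]), array([120., 215.])] side sd4 [array([463., 205.]), array([339., 127.])]
35 [array([335., 434.]), array([427., 431.])] scene sc4 [array([275.,  91.]), array([140., 204.])] side sd4 [array([447., 194.]), array([322., 115.])]
41 [array([333., 434.]), array([428., 431.])] scene sc4 [array([290.,  87.]), array([154., 201.])] side sd4 [array([435., 190.]), array([310., 111.])]
```

Run:
```python
from h import *
print('spool',onz('side',162,193,.04),onz('scene',176,322,.04))
print('grey near corner',onz('scene',268,182,.09),onz('scene',185,215,.09), onz('side',343,195,.09),onz('side',293,222,.09),onz('side',245,185,.09))
print('pegs',onz('scene',115,287,.1))
```

```text
spool [0.80243263 0.04399893 0.04      ] [0.7957539  0.04791947 0.04      ]
grey near corner [ 0.48271594 -0.040111    0.09      ] [ 0.66193335 -0.0918828   0.09      ] [ 0.43272678 -0.17865638  0.09      ] [ 0.47773738 -0.0427088   0.09      ] [ 0.6290858  -0.06523044  0.09      ]
pegs [ 0.84010612 -0.0440725   0.1       ]
```

All three views agree that the real fingertips sit about 28 mm above the reported TCP. The wrist pose itself checks out, since the hinges project correctly. So the flap has hardly moved yet. The spool and the grey box are both clear, so I'll keep going down in small steps guided by force.

```bash
for i in 1 2; do python3 -m pendant '[[0,0,0.06,0,0,0],[0,0,0.06,0,0,0]]' | grep -E 'pos|force'; done
python3 - <<'E'
from h import *
import cv2
go('red',.1015)
im=arm.get_image('scene')[220:280,255:315]; cv2.imwrite('pics/sc6.png',cv2.resize(im,None,fx=10,fy=10,interpolation=2))
E
```

```text
tool_pos: [0.5925, 0.1027, 0.0871]
force: [-0.0, -1.1, 2.4]
tool_pos: [0.5924, 0.1028, 0.081]
force: [0.2, -0.3, 2.7]
6.125 [0.5924 0.1028 0.081 ] y axis deg -2.26 tilt 0.01 F [ 0.2 -0.3  2.7] w 0.003 units [ 0.006 -0.012 -0.409]
```

View pics/sc6.png

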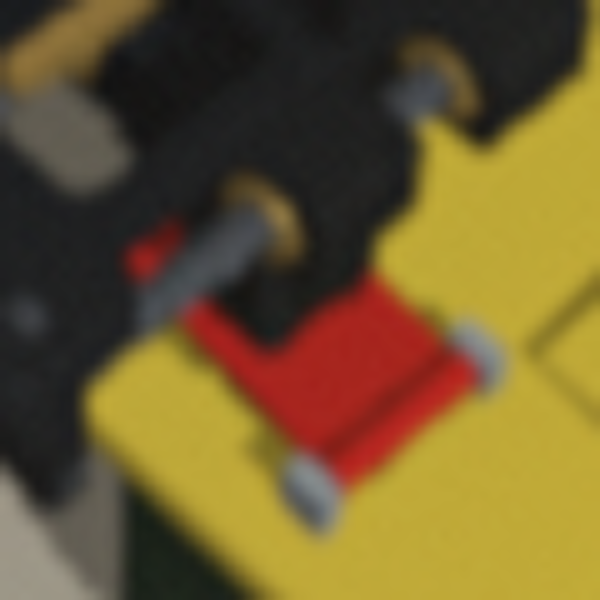

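The flap is moving with the tool: its free corner went from about (135,215) to (128,265). I'll go on to the stop.

```bash
for i in 1; do python3 -m pendant '[[0,0,0.05,0,0,0],[0,0,0.05,0,0,0]]' | grep -E 'pos|force'; python3 -m pendant '[[0,0,0.04,0,0,0],[0,0,0,0,0,0]]' | grep -E 'pos|force';  python3 -m pendant '[[0,0,0.03,0,0,0],[0,0,0,0,0,0]]' | grep -E 'pos|force';done
```

```text
tool_pos: [0.5924, 0.1027, 0.0761]
force: [0.1, -2.2, 2.7]
tool_pos: [0.5924, 0.1028, 0.0742]
force: [-0.2, -1.7, 2.5]
tool_pos: [0.5925, 0.1028, 0.0739]
force: [-3.1, -1.9, 12.9]
```

```bash
python3 -m pendant '[[0,0,0.02,0,0,0],[0,0,0,0,0,0]]' | grep -E 'pos|force'
python3 - <<'E'
from h import *
import cv2
im=arm.get_image('scene')[220:280,255:315]; cv2.imwrite('pics/sc7.png',cv2.resize(im,None,fx=8,fy=8,interpolation=2))
E
python3 -m pendant '[[0,0,-0.3,0,0,0],[0,0,-1,0,0,0],[0,0,-0.5,0,0,0],[0,0,0,0,0,0]]'
python3 - <<'E'
from h import *
import cv2
go('op',.14)
im=arm.get_image('side')[150:350,120:320]; cv2.imwrite('pics/sd7.png',cv2.resize(im,None,fx=3,fy=3,interpolation=2))
im=arm.get_image('scene')[170:330,230:410]; cv2.imwrite('pics/sc8.png',cv2.resize(im,None,fx=3.5,fy=3.5,interpolation=2))
E
```

```text
tool_pos: [0.5926, 0.1028, 0.0738]
force: [-6.0, -2.2, 18.7]
t: 7.72
tool_pos: [0.593, 0.1031, 0.1632]
eef_rot: [0.721, 0.693, 0.001, 0.001]
force: [1.1, -0.8, -0.5]
gripper_width: 0.003
7.725 [0.593  0.1031 0.1632] y axis deg -2.25 tilt 0.19 F [ 1.1 -0.8 -0.5] w 0.003 units [ 2.325 -2.821  0.456]
```

View pics/sd7.png

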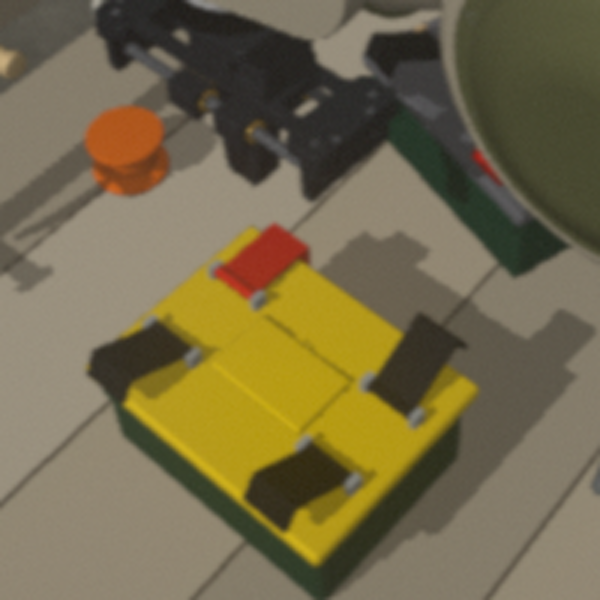

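View pics/sc8.png

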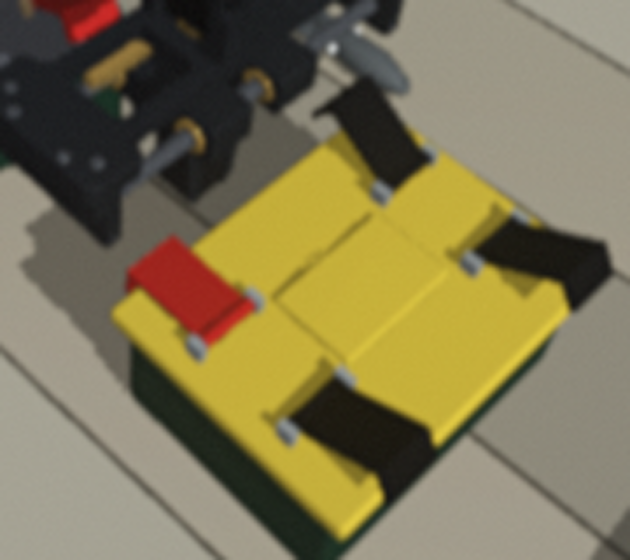

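The red clip is level: its corners at (307,248) and (275,225) in the side crop match the shut prediction of (309,244) and (273,220). Next is the diagonal black clip.

```bash
python3 -m pendant '[[0.465,-0.564,0,0,0,0],[0.465,-0.564,0,0,0,0],[0.465,-0.564,0,0,0,0],[0.465,-0.564,0,0,0,0],[0.465,-0.564,0,0,0,0],[0,0,0,0,0,0],[0,0,0,0,0,0]]' |grep pos
python3 - <<'E'
from h import *
import cv2
go('op',.074)
im=arm.get_image('side')[150:350,120:320]; cv2.imwrite('pics/sd9.png',cv2.resize(im,None,fx=3,fy=3,interpolation=2))
cv2.imwrite('pics/w9.png',arm.get_image('wrist'))
E
```

```text
tool_pos: [0.4562, 0.2243, 0.1609]
8.7 [0.4562 0.2243 0.1609] y axis deg -2.26 tilt 0.08 F [ 0.9  0.3 -0.3] w 0.002 units [0.012 0.012 1.737]
```

View pics/sd9.png

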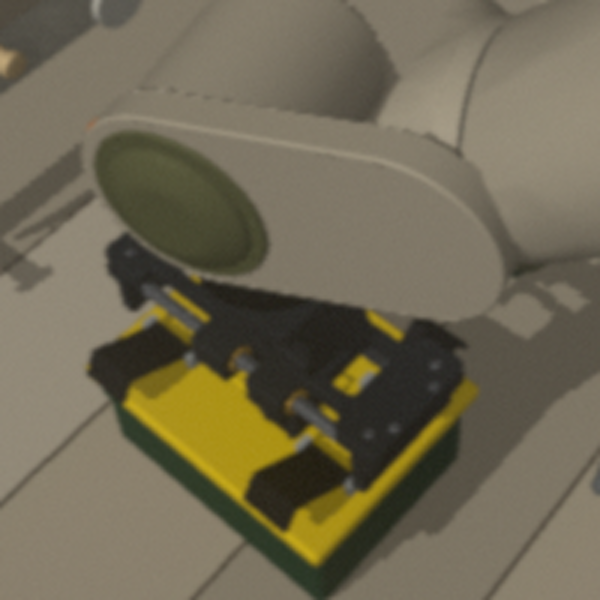

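View pics/w9.png

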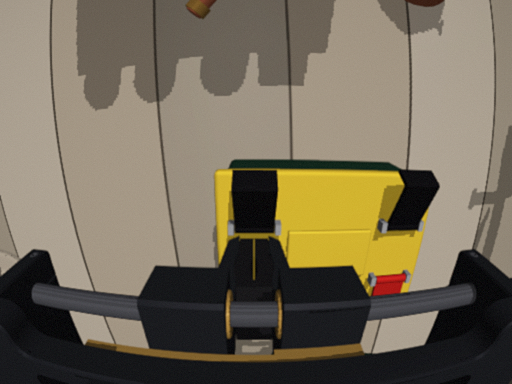

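The fingers are centred on the black clip, at wrist column 255. Pressing down.

```bash
python3 -m pendant '[[0.01,0.01,0.2,0,0,0],[0,0,0.2,0,0,0],[0,0,0.2,0,0,0],[0,0,0.2,0,0,0],[0,0,0.2,0,0,0],[0,0,0.1,0,0,0],[0,0,0.1,0,0,0],[0,0,0,0,0,0]]' |grep -E 'pos|force'
python3 -m pendant '[[0,0,0.06,0,0,0],[0,0,0.06,0,0,0],[0,0,0.06,0,0,0],[0,0,0.06,0,0,0],[0,0,0.06,0,0,0]]' |grep -E 'pos|force'
python3 -m pendant '[[0,0,0.06,0,0,0],[0,0,0.06,0,0,0],[0,0,0.06,0,0,0],[0,0,0,0,0,0]]' |grep -E 'pos|force'
```

```text
tool_pos: [0.4566, 0.225, 0.1016]
force: [0.0, -0.2, 0.1]
tool_pos: [0.4567, 0.2251, 0.0866]
force: [-0.1, 0.6, 3.1]
tool_pos: [0.4564, 0.2249, 0.0774]
force: [0.2, 0.2, 0.7]
```

```bash
python3 -m pendant '[[0,0,0.04,0,0,0],[0,0,0.03,0,0,0],[0,0,0,0,0,0]]' |grep -E 'pos|force'
python3 -m pendant '[[0,0,0.03,0,0,0],[0,0,0,0,0,0]]' |grep -E 'pos|force'
python3 -m pendant '[[0,0,0.02,0,0,0],[0,0,0,0,0,0]]' |grep -E 'pos|force'
```

```text
tool_pos: [0.4565, 0.225, 0.0742]
force: [-0.8, 1.5, 1.2]
tool_pos: [0.4567, 0.2251, 0.0739]
force: [-4.9, 0.4, 15.3]
tool_pos: [0.4567, 0.2251, 0.0737]
force: [-7.5, -1.4, 23.8]
```

It stops at the same height, 0.0738, so it is home. Lifting and moving to side_b.

```bash
python3 -m pendant '[[0,0,-0.3,0,0,0],[0,0,-0.8,0,0,0],[0,0,-0.7,0,0,0],[0,0,0,0,0,0],[0,0,0,0,0,0]]' |grep -E 'pos|force'
python3 - <<'E'
from h import *
go('sb',.161)
E
python3 -m pendant '[[-0.03,0.7,0,0,0,0],[0,0.7,0,0,0,0],[0,0.7,0,0,0,0],[0,0.7,0,0,0,0],[0,0,0,0,0,0],[0,0,0,0,0,0]]' |grep -E 'pos|force'
python3 - <<'E'
from h import *
import cv2
go('sb',.074)
im=arm.get_image('side')[150:350,120:320]; cv2.imwrite('pics/sd10.png',cv2.resize(im,None,fx=3,fy=3,interpolation=2))
E
```

```text
tool_pos: [0.4561, 0.2248, 0.1608]
force: [0.9, 0.6, 0.8]
12.425 [0.4561 0.2248 0.1608] y axis deg -2.26 tilt 0.1 F [0.9 0.6 0.8] w 0.005 units [-0.004  2.812 -0.009]
tool_pos: [0.5954, 0.218, 0.1605]
force: [-0.5, 0.0, -0.4]
13.175 [0.5954 0.218  0.1605] y axis deg -2.26 tilt 0.15 F [-0.5  0.  -0.4] w 0.005 units [0.023 0.027 1.73 ]
```

View pics/sd10.png

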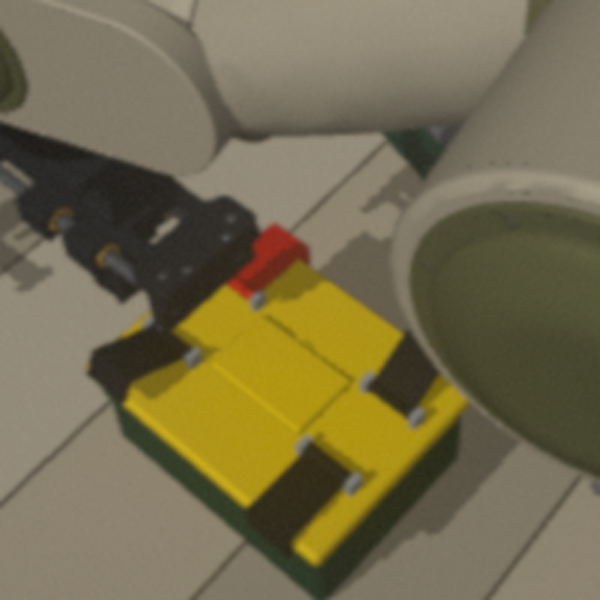

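The diagonal clip now lies flat. Pressing side_b.

```bash
python3 -m pendant '[[0.02,0.02,0.2,0,0,0],[0,0,0.2,0,0,0],[0,0,0.2,0,0,0],[0,0,0.2,0,0,0],[0,0,0.2,0,0,0],[0,0,0.1,0,0,0],[0,0,0.1,0,0,0],[0,0,0,0,0,0]]' |grep -E 'pos|force'
python3 -m pendant '[[0,0,0.06,0,0,0],[0,0,0.06,0,0,0],[0,0,0.06,0,0,0],[0,0,0.06,0,0,0],[0,0,0.06,0,0,0]]' |grep -E 'pos|force'
python3 -m pendant '[[0,0,0.06,0,0,0],[0,0,0.06,0,0,0],[0,0,0.06,0,0,0],[0,0,0,0,0,0]]' |grep -E 'pos|force'
python3 -m pendant '[[0,0,0.04,0,0,0],[0,0,0.03,0,0,0],[0,0,0,0,0,0]]' |grep -E 'pos|force'
```

```text
tool_pos: [0.5974, 0.219, 0.1015]
force: [0.4, 0.1, 0.1]
tool_pos: [0.5977, 0.2191, 0.0869]
force: [0.6, 0.6, 3.4]
tool_pos: [0.5973, 0.2188, 0.0773]
force: [0.3, -0.2, 0.0]
tool_pos: [0.5974, 0.219, 0.0742]
force: [-1.1, 1.5, 3.4]
```

```bash
python3 -m pendant '[[0,0,0.03,0,0,0],[0,0,0,0,0,0]]' |grep -E 'pos|force'
python3 -m pendant '[[0,0,0.02,0,0,0],[0,0,0,0,0,0]]' |grep -E 'pos|force'
python3 -m pendant '[[0,0,-0.3,0,0,0],[0,0,-0.8,0,0,0],[0,0,-0.7,0,0,0],[0,0,0,0,0,0],[0,0,0,0,0,0]]' |grep -E 'pos|force'
python3 - <<'E'
from h import *
go('sa',.161)
E
```

```text
tool_pos: [0.5975, 0.2191, 0.074]
force: [-4.9, 0.9, 11.4]
tool_pos: [0.5976, 0.2191, 0.0739]
force: [-6.2, 0.9, 17.6]
tool_pos: [0.5971, 0.2187, 0.1607]
force: [0.2, 0.5, 0.3]
16.85 [0.5971 0.2187 0.1607] y axis deg -2.27 tilt 0.1 F [0.2 0.5 0.3] w 0.004 units [-2.31  -2.812  0.   ]
```

```bash
python3 -m pendant '[[-0.46,-0.562,0,0,0,0],[-0.46,-0.562,0,0,0,0],[-0.46,-0.562,0,0,0,0],[-0.46,-0.562,0,0,0,0],[-0.46,-0.562,0,0,0,0],[0,0,0,0,0,0],[0,0,0,0,0,0]]' |grep pos
python3 - <<'E'
from h import *
import cv2
go('sa',.074)
im=arm.get_image('scene')[170:330,230:410]; cv2.imwrite('pics/sc11.png',cv2.resize(im,None,fx=3.5,fy=3.5,interpolation=2))
E
```

```text
tool_pos: [0.4529, 0.1097, 0.1612]
17.725 [0.4529 0.1097 0.1612] y axis deg -2.28 tilt 0.04 F [0.9 0.3 0.1] w 0.003 units [-0.017 -0.017  1.745]
```

View pics/sc11.png

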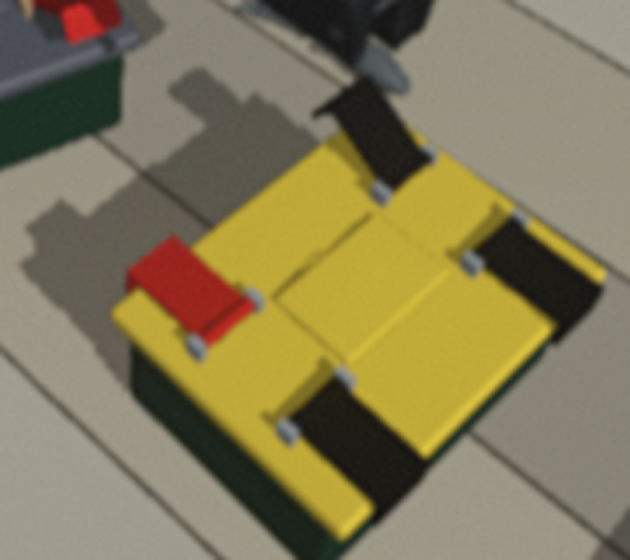

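The red, diagonal and side_b clips all lie flat. Pressing the last one, side_a.

```bash
python3 -m pendant '[[-0.02,-0.02,0.2,0,0,0],[0,0,0.2,0,0,0],[0,0,0.2,0,0,0],[0,0,0.2,0,0,0],[0,0,0.2,0,0,0],[0,0,0.1,0,0,0],[0,0,0.1,0,0,0],[0,0,0,0,0,0]]' |grep -E 'pos|force'
python3 -m pendant '[[0,0,0.06,0,0,0],[0,0,0.06,0,0,0],[0,0,0.06,0,0,0],[0,0,0.06,0,0,0],[0,0,0.06,0,0,0]]' |grep -E 'pos|force'
python3 -m pendant '[[0,0,0.06,0,0,0],[0,0,0.06,0,0,0],[0,0,0.06,0,0,0],[0,0,0,0,0,0]]' |grep -E 'pos|force'
python3 -m pendant '[[0,0,0.04,0,0,0],[0,0,0.03,0,0,0],[0,0,0,0,0,0]]' |grep -E 'pos|force'
```

```text
tool_pos: [0.4514, 0.1087, 0.1016]
force: [0.2, -0.6, -0.0]
tool_pos: [0.4516, 0.1086, 0.0866]
force: [-0.1, -1.7, 3.5]
tool_pos: [0.4513, 0.1087, 0.0774]
force: [-0.2, 0.2, -0.5]
tool_pos: [0.4515, 0.1087, 0.0742]
force: [-1.1, -0.3, 0.7]
```

```bash
python3 -m pendant '[[0,0,0.03,0,0,0],[0,0,0,0,0,0]]' |grep -E 'pos|force'
python3 -m pendant '[[0,0,0.02,0,0,0],[0,0,0,0,0,0]]' |grep -E 'pos|force'
python3 -m pendant '[[0,0,-0.3,0,0,0],[0,0,-0.8,0,0,0],[0,0,-0.9,0,0,0],[0,0,-0.8,0,0,0],[0,0,-0.8,0,0,0],[0,0,-0.8,0,0,0],[0,0,0,0,0,0],[0,0,0,0,0,0]]' |grep -E 'pos|force'
python3 - <<'E'
from h import *
import cv2
im=arm.get_image('scene')[170:330,230:410]; cv2.imwrite('pics/sc12.png',cv2.resize(im,None,fx=3.5,fy=3.5,interpolation=2))
im=arm.get_image('side')[190:350,120:300]; cv2.imwrite('pics/sd12.png',cv2.resize(im,None,fx=3.5,fy=3.5,interpolation=2))
c,s=np.cos(4.67124),np.sin(4.67124); u=np.array([c,s]); l=np.array([-s,c])
H=dict(red=(.593,.1311,1),sa=(.4531,.1368,1),sb=(.5955,.191,-1),op=(.4556,.1968,-1))
for k,(x,y,o) in H.items():
  for a in (0,6):
    r=np.radians(a);q=[]
    for w in(-1,1):
      xy=np.array([x,y])+o*u*(.055*np.cos(r)-.0025*np.sin(r))+w*.017*l; p=[*xy,.099+.055*np.sin(r)+.0025*np.cos(r)]
      q.append((((proj('scene',p)-[230,170])*3.5).round().tolist(),((proj('side',p)-[120,190])*3.5).round().tolist()))
    print(k,a,q)
E
```

```text
tool_pos: [0.4516, 0.1087, 0.0738]
force: [-4.7, -1.7, 15.5]
tool_pos: [0.4517, 0.1087, 0.0736]
force: [-8.1, -2.2, 25.5]
tool_pos: [0.4511, 0.1088, 0.2907]
force: [-1.4, 0.4, -0.3]
red 0 [([171.0, 233.0], [361.0, 145.0]), ([123.0, 269.0], [320.0, 117.0])]
red 6 [([172.0, 227.0], [360.0, 140.0]), ([124.0, 264.0], [319.0, 111.0])]
sa 0 [([347.0, 96.0], [544.0, 274.0]), ([307.0, 127.0], [498.0, 241.0])]
sa 6 [([349.0, 90.0], [544.0, 269.0]), ([309.0, 121.0], [497.0, 236.0])]
sb 0 [([430.0, 460.0], [147.0, 334.0]), ([382.0, 508.0], [106.0, 300.0])]
sb 6 [([431.0, 454.0], [147.0, 328.0]), ([383.0, 502.0], [105.0, 293.0])]
op 0 [([604.0, 285.0], [335.0, 492.0]), ([564.0, 325.0], [286.0, 451.0])]
op 6 [([606.0, 278.0], [335.0, 486.0]), ([567.0, 318.0], [286.0, 445.0])]
```

View pics/sc12.png

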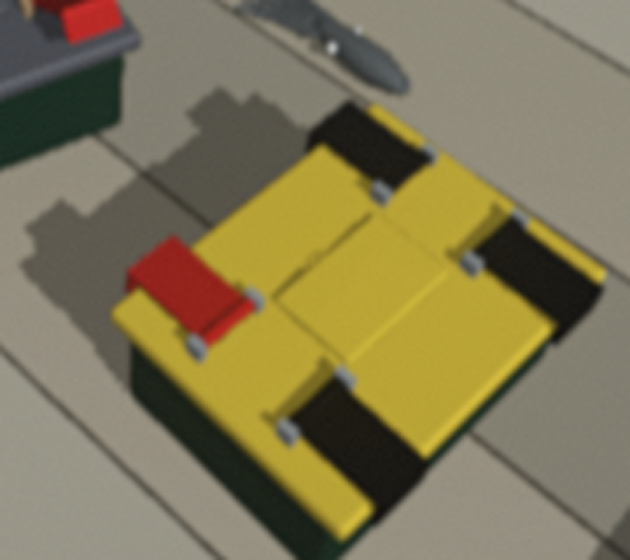

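View pics/sd12.png

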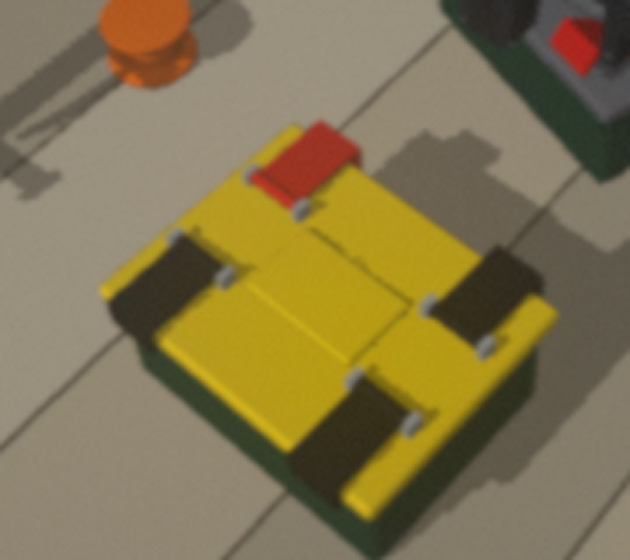

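All four flaps are level. Their free corners match the shut prediction within about 5 px in both crops; red, for example, is at (173,237) against (171,233). The arm is well clear.

```bash
python3 -c "
from workcell import arm
print(arm.get_state()['t'],arm.sign_off())"
```

```text
the job is handed in; nothing more can be done
21.875 None
```

I pressed all four clips on the yellow-lidded box flat and signed the job off at 21.9 s. The order was red, then the diagonally opposite black clip, then side_b, then side_a.

- **Fully home:** each clip reached its hard stop at the same reported tool height, 73.6–73.9 mm, with about 18–26 N pressing down on it. The arm was then raised well clear.
- **Pictures:** the final scene and side views show all four flaps level. Free corners are within about 5 px of where shut flaps should be; 6° up would shift them only about 6 px. The even stop heights are the stronger evidence that the clips are home.
- **Other objects:** the gripper made no contact that I could see or feel with the grey-lidded box or the other tackle.
- **One disagreement:** the shut fingertips were about 28 mm higher than the reported tool position. All three cameras and the height of the stops showed this. My first descent on the red clip therefore stopped just above it, and I finished that press, and did the others, by force and pictures instead.

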